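Hang the steel tray on the twin pegs to drain

TASK

The steel tray is parked on the draining rack's ledge, leaning against the tips of the two pegs. Slide it along the ledge until its two holes line up with the two pegs and it lies flat against the board with both pegs through, then fold the ledge down so that the tray hangs from the pegs alone. Do not let the tray fall, and leave the other things on the bench where they are.

Things in the scene. Friction and masses are not known exactly. Their poses are not given: they have to be found in the camera images.
- board: White sloping board of the draining rack, 160 mm wide, 205 mm up the slope, 12 mm thick, fixed on a low stand; it leans back 30 degrees towards the robot. Origin: middle of the lower edge of its front face, 85 mm above the bench. x: out of the front face, away from the robot and 30 degrees upward; y: along its width; z: up the slope. Two pegs stand square out of the front face.
- peg_left (a point): Root of a white round-ended peg, 10 mm thick and 22 mm long, on its axis in the board's front face: y = +40 mm, z = 120 mm of the board. A small rib (10 mm wide, 22 mm long, 6 mm high) at the board's top edge stands in line above each peg and shows where it is when the tray hides it.
- peg_right (a point): The same for the peg at y = -40 mm, z = 120 mm of the board.
- tray: Shallow stainless tray, 200 mm wide, 170 mm high, 0.3 to 0.5 kg: a 5 mm plate with 4 mm thick rims standing 14 mm out of its front along the sides and near the bottom (from 8 mm above its lower edge). Two holes. Origin: middle of the lower edge of its back face; x out of its front, y along its width, z up the plate. It starts leaning on the peg tips, 10 degrees steeper than the board, 23 to 43 mm off centre to either side.
- hole_left (a point): Centre of the tray's round 20.5 mm hole at y = +40 mm, z = 120 mm of the tray, in its back face. While the tray stands on the ledge flat against the board, its holes are at the height of the pegs; when slid to within about 5 mm of them it can drop back flat by itself.
- hole_right (a point): Centre of the same kind of hole at y = -40 mm, z = 120 mm of the tray, in its back face.
- ledge (a joint): White folding ledge under the tray, 160 mm wide, 50 mm deep, 6 mm thick, hinged along the board's lower edge, with a 60 mm wide tab in the middle that reaches 69 mm from the hinge. 0 rad = up, square to the board (outer edge 30 degrees above the hinge); it folds down to a stop at 1.2 rad. Stiff: it stays where it is left; pressing the tab down takes about 6 to 8 N.
- ledge_tab (a point): Middle of the upper face of the ledge's tab, 58 mm out from the hinge; about 48 mm above the bench when the ledge is fully down.
- beaker: Bystander: glass beaker, 68 mm wide, 85 mm high, in front of the rack to one side. Origin under its centre.
- jar: Bystander: jar with white lid, 60 mm wide, 70 mm high, in front of the rack on the other side. Origin under its centre.
- wash_bottle: Bystander: clear bottle, 70 mm wide, 160 mm high. Origin under its centre.
- reagent: Bystander: glass bottle, 76 mm wide, 150 mm high. Origin under its centre.
- tip_box: Bystander: blue box 85 x 120 x 60 mm. Origin under its centre.
- dish: Bystander: glass dish, 100 mm wide, 20 mm high. Origin under its centre.
- brush: Bystander: brush 190 mm long, lying on the bench.
Not all that is in view belongs to the job. Of the things that look like the tray, the largest one is meant.

How it is judged:
By the outcome, as a careful person would: the job done as asked, in the order asked, and still so for the second after the job is handed in, with the robot touching nothing.
It also fails if it takes over 48 s, if anything falls off the work surface, if the arm or the gripper's body presses on something with over 40 N, if the wrist force passes 120 N, or if a joint passes its speed limit or range.

ROBOT

A 6-joint arm with a two-finger parallel gripper is mounted at the origin on the work surface. World frame = base frame: x ahead of the robot, y to its left, z up, the work surface at z = 0. Lengths are in mm, angles in rad, forces in N, time in s.
With the tool pointing down it reaches from about 375 to 825 mm from the base axis. Payload 5.5 kg.
Tool frame: the origin (TCP) lies midway between the tips of the shut fingers; the grasp point (between the pads) lies 19 mm behind it (bot.hold_point_z is the distance from the TCP to the grasp point, in mm); z points along the fingers, y is the line along which they close (so a half turn about z gives the same grasp; the last joint's range is limited). The gripper opens to 85 mm and grips with 20 to 120 N. Pads are 22 mm wide; open, the fingers measure 114 mm over their backs; the gripper's body (76 mm by 85 mm) begins 54 mm behind the grasp point. The pads swing forward as they close: fully open they stand 13 mm farther back than shut.
Start: joints at [1.342, 0.314, -0.047, 1.21, 0, 1.571], TCP at [136.082, 584.36, 231.299] pointing down, gripper open.
Joint ranges: [-2.67, 2.67], [-0.69, 1.73], [-1.03, 1.25], [-2.08, 2.16], [-1.42, 1.45], [-3.14, 3.14]. Speed limits (rad/s): [2.39, 2.39, 3.01, 3.14, 3.14, 3.14].

INTERFACE

Orientations are given as a unit quaternion [w, x, y, z].
In Python, from plant import bot gives the robot as it stands.
- The arm moves only by the tool carry_out, never from a script. Its arguments are lists of equal length, an entry for each row: "travel": the shift along the tool's x, y, z in m, a list of three; "dr": the turn, a rotation vector about the tool's x, y, z in degrees, a list of three; "hand": the finger opening in m, from 0 to 0.0854. In form: {"travel": [[x, y, z], ...], "dr": [[rx, ry, rz], ...], "hand": [hand, ...]}. A call has exactly 5 rows; each row is the pose to reach, as a shift and turn from the pose commanded when the call began, along the tool's axes at that moment; what a row does not reach only later rows make up. A row lasts 1/12 s, in which the tool goes at most 41.7 mm and 7.16 degrees, less where a joint would pass 70% of its speed; a pose out of reach is approached as far as the arm can. A call with a gripper value outside its range is refused whole. The fingers move at their own pace and stop on an object; the grip force is fixed at half the most. Time passes only in rows, so rows that repeat a pose let the fingers close, or fill a call up. It gives the time, the measured TCP pose, the force, the opening and the grip force at its end, in the units of the state.
- bot.state(): the state, without advancing time (a new reading comes with each control period).
- bot.grab_frame(name): name is "scene" or "side" or "wrist"; returns a dict with "pixels" (420x560x3 uint8, red, green, blue), "depth" (420x560 float32, mm along the optical axis (not along the pixel's ray), 0 where there is no reading), "K" (3x3 intrinsics, pixels), "eye" and "attitude" of the camera in the world. Camera axes: x right, y down, z forward; pixel columns grow to the right and rows downward; lengths in mm; the calibration is good to about 2 mm. A picture is of the moment at which its call begins.
- bot.finish_job(): hands the job in; it is judged then, once.
Trained networks look in a picture, given as the dict that the camera call returned (one of the last four; its "shot" number tells which), for a name from the list of things; names that differ only in an ending like _2 or _b are one class to them, and where a whole thing is asked for, a point or a joint stands for the part that bears it (a point fixed in the world has none). Each returns a list of dicts, best first, with "p" (0 to 1); they miss things now and then, are a little off and sometimes report something else, mostly with a low value. They report only what shows in the picture. A call takes as long as a camera call. They do not tell look-alikes from the thing itself.
- bot.silhouettes(picture, name): "pixels" (420x560 bool, what is visible of it) and "position" ([row, column] in pixels, amid what is visible of it).
The state is a dict: "time_s": time; "joints": joint angles; "qd": joint speeds; "tau": joint torques, N m; "tcp_pos": TCP position; "ee_rot": TCP orientation; "ft_force": force on the tool from outside, world axes, zero at the start; "moment": the same for the moment, N m; "gripper_width": opening from 0.0 (shut) to 1.0 (fully open); "finger_force": force on a finger pad.
Only numpy, scipy, OpenCV 4.12 (cv2) and the standard library are available. Lean on these libraries where they do the work, as an engineer would, in place of code of your own. Each camera call takes 0.05 s, during which the arm holds its last target. There are 200 camera calls.

## Working session

There is one attempt and no reset: what is moved stays moved. The work goes in short steps, Python scripts to look and compute and a tool call to move; the robot and the scene stay as the last step left them, time stands still between calls to the robot, and variables do not carry over. Pictures are saved under pics/ and viewed, at most 10 in all, crops included, and the job is handed in when it is done.

Besides the shell and the picture viewer there is one more tool, called after "Emit:" in YAML: its name, and indented under it one key for each argument. carry_out: Moves the arm, as the interface text tells. Its arguments: {"type":"object","properties":{"travel":{"type":"array"},"dr":{"type":"array"},"hand":{"type":"array"}},"required":["travel","dr","hand"]}

```bash
mkdir -p pics; ls
cat > h.py <<'E'
import numpy as np, cv2
from scipy.spatial.transform import Rotation as R
from plant import bot
def q2R(q): q=np.asarray(q,float); return R.from_quat([q[1],q[2],q[3],q[0]]).as_matrix() if q.size==4 else q.reshape(3,3)
def cloud(f):
    K=f["K"]; d=f["depth"]; v,u=np.mgrid[:d.shape[0],:d.shape[1]]
    P=np.stack([(u-K[0,2])/K[0,0]*d,(v-K[1,2])/K[1,1]*d,d],-1)
    W=P@q2R(f["attitude"]).T+np.asarray(f["eye"]); W[d==0]=np.nan
    return W
def proj(f,p):
    c=(np.asarray(p)-f["eye"])@q2R(f["attitude"]); K=f["K"]
    return c[...,0]/c[...,2]*K[0,0]+K[0,2], c[...,1]/c[...,2]*K[1,1]+K[1,2]
def save(n,f): cv2.imwrite(f"pics/{n}.png",f["pixels"][...,::-1])
E
python3 - <<'E'
from h import *
fs={n:bot.grab_frame(n) for n in("scene","side")}
print(bot.state())
im=np.hstack([cv2.resize(fs[n]["pixels"],(560,420)) for n in fs])
for n,f in fs.items():
    save(n+"0",f); W=cloud(f); print(n,f["eye"],f["attitude"])
    for t in("tray","board","ledge","beaker","jar","wash_bottle","reagent","tip_box","dish","brush"):
        for s in bot.silhouettes(f,t)[:3]:
            m=s["pixels"]; print(t,round(s["p"],2),np.round(s["position"]),m.sum(),np.round(np.nanmedian(W[m],0)))
E
```

```text
pics
{'time_s': 0.1, 'joints': array([ 1.34201880e+00,  3.14157329e-01, -4.79615678e-02,  1.21021308e+00,
       -8.53061821e-07,  1.57080727e+00]), 'qd': array([ 0.00109106, -0.00092607,  0.00274494,  0.00196238,  0.00077058,
        0.00040195]), 'tau': array([-3.05334806e-04, -5.40767527e+01,  3.40540981e+01,  1.11811925e-02,
        3.89621775e-06,  1.71381834e-05]), 'tcp_pos': array([135.95515882, 583.86255031, 230.52725835]), 'ee_rot': array([-8.72114384e-05,  1.14144870e-01,  9.93463819e-01, -7.62858129e-04]), 'ft_force': array([-0.69037443, -0.23667931,  0.38610254]), 'moment': array([ 0.01669743,  0.00419057, -0.02550497]), 'finger_force': 0.0, 'gripper_width': 0.99878307073305}
scene [ 892.07442633  502.88351283 1115.85512245] [-0.07539522  0.28170953  0.91996152 -0.26196584]
tray 0.73 [212. 294.] 2747 [555.  46. 173.]
tray 0.62 [192. 174.] 1311 [ 785. -325.    4.]
tray 0.58 [170. 300.] 279 [ 382. -152.    5.]
board 0.91 [213. 303.] 2198 [509.  94. 214.]
ledge 0.72 [242. 282.] 645 [615.  76. 104.]
beaker 0.81 [296. 278.] 581 [699. 173.  46.]
jar 0.83 [235. 234.] 397 [696. -
[... 326 characters left out ...]
21.   18.]
brush 0.44 [210. 317.] 2088 [508.  95. 215.]
side [ -46.53477523 -999.07261271  967.72389561] [-0.44790606  0.84993462 -0.24257858  0.13471054]
tray 0.82 [210. 268.] 1071 [549.  -6. 189.]
tray 0.75 [307. 241.] 2017 [ 404. -128.    6.]
tray 0.62 [303. 406.] 1792 [ 785. -331.    7.]
board 0.84 [203. 247.] 570 [508.  13. 203.]
ledge 0.72 [215. 285.] 122 [632.  45. 115.]
beaker 0.85 [197. 277.] 307 [712. 187.  77.]
jar 0.97 [248. 319.] 576 [684. -79.  48.]
wash_bottle 0.68 [168. 226.] 451 [633. 367. 111.]
reagent 0.75 [323. 369.] 1657 [ 586. -399.   90.]
tip_box 0.63 [229. 327.] 1221 [756.  -4.  60.]
dish 0.56 [226. 163.] 501 [370. 307.  14.]
dish 0.51 [196. 280.] 273 [711. 187.  76.]
```

Run:
```python
from h import *
a=cv2.imread("pics/scene0.png")[120:370,150:430]; cv2.imwrite("pics/scene_crop.png",cv2.resize(a,None,fx=2.4,fy=2.4,interpolation=2)[:600])
a=cv2.imread("pics/side0.png")[130:350,140:430]; cv2.imwrite("pics/side_crop.png",cv2.resize(a,None,fx=2.6,fy=2.6,interpolation=2)[:600])
```

```text
(no output)
```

View pics/scene_crop.png

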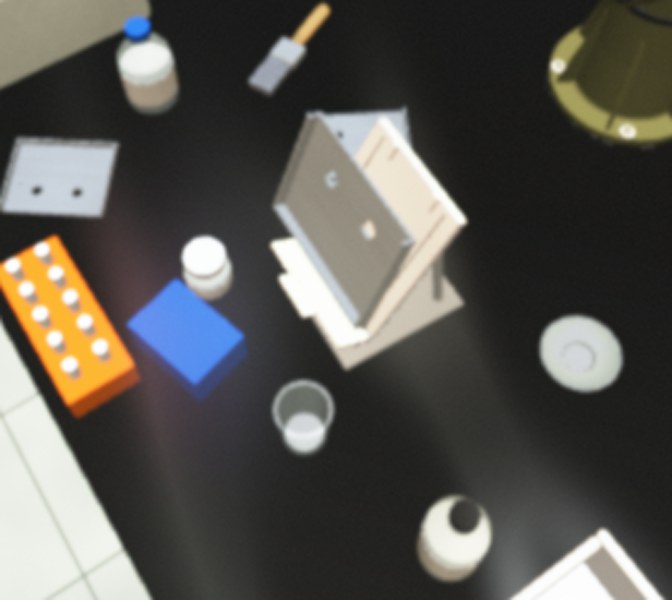

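View pics/side_crop.png

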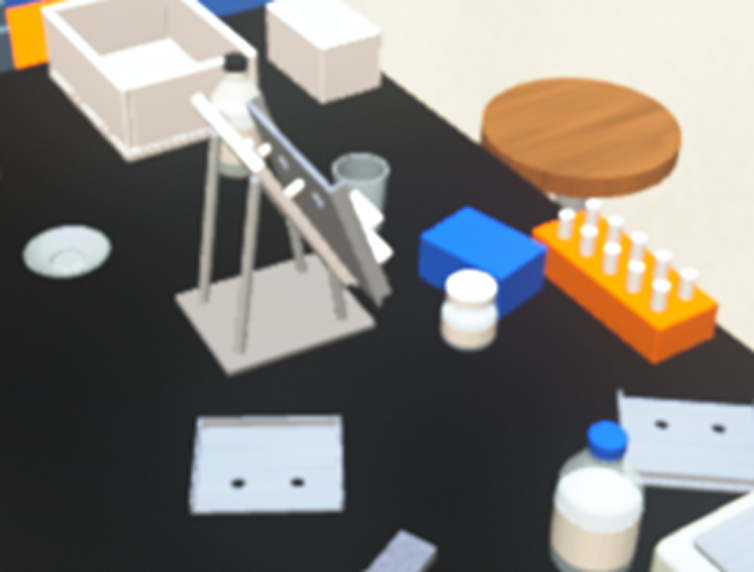

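The scene view shows the wanted tray on the rack (full image about 294,212). There are smaller look-alikes flat on the bench at (174,192) and behind the rack at (300,170). The rack tray is the largest and the only one leaning, so it is the one meant. It is displaced towards −y, so it needs pushing towards +y. Next I'll fit the planes.

```bash
cat >> h.py <<'E'
def plane(P,it=400,tol=3):
    rng=np.random.default_rng(0);best=None
    for _ in range(it):
        a,b,c=P[rng.choice(len(P),3,False)];n=np.cross(b-a,c-a)
        if np.linalg.norm(n)<1:continue
        n/=np.linalg.norm(n);m=abs((P-a)@n)<tol
        if best is None or m.sum()>best.sum():best=m
    Q=P[best];c=Q.mean(0);n=np.linalg.svd(Q-c)[2][2];n*=np.sign(n[2]);return c,n,best
E
python3 - <<'E'
from h import *
for cam in("scene","side"):
    f=bot.grab_frame(cam);W=cloud(f)
    for t in("tray","board","ledge"):
        s=bot.silhouettes(f,t)
        s=[x for x in s if np.linalg.norm(np.nanmedian(W[x["pixels"]],0)[:2]-[560,50])<100]
        if not s: print(cam,t,"none");continue
        m=cv2.erode(s[0]["pixels"].astype(np.uint8),np.ones((3,3)))>0
        P=W[m];P=P[~np.isnan(P[:,0])]
        c,n,b=plane(P);print(cam,t,s[0]["p"],len(P),b.sum(),c.round(1),n.round(3),"elev",np.degrees(np.arcsin(n[2])).round(1),"yaw",np.degrees(np.arctan2(n[1],n[0])).round(1))
        # extents in plane
        y=np.cross([0,0,1],n);y/=np.linalg.norm(y);z=np.cross(n,y)
        Q=P[b]; print("   y-ext",np.percentile((Q-c)@y,[0,1,99,100]).round(1),"z-ext",np.percentile((Q-c)@z,[0,1,99,100]).round(1))
E
```

```text
scene tray 0.84 2391 2040 [553.6  39.7 174.9] [ 0.939 -0.06   0.337] elev 19.7 yaw -3.7
   y-ext [-96.4 -93.8  88.8 101.6] z-ext [-82.9 -81.   76.7  80. ]
scene board 0.84 1777 1115 [505.3  99.6 221.3] [ 0.866 -0.057  0.497] elev 29.8 yaw -3.8
   y-ext [-97.7 -94.3  58.   59.4] z-ext [-157.7 -142.2   49.3   50.4]
scene ledge 0.77 469 457 [616.1  76.9 105.2] [-0.511  0.032  0.859] elev 59.2 yaw 176.5
   y-ext [-74.6 -72.2  81.4  83.6] z-ext [-31.1 -25.7  28.3  29.7]
side tray 0.73 817 616 [545.5  11.1 189.7] [ 0.941 -0.054  0.335] elev 19.6 yaw -3.3
   y-ext [-72.2 -70.5 111.1 121.6] z-ext [-92.8 -85.7  64.1  66.4]
side board 0.77 329 169 [498.2  23.3 219.9] [ 0.863 -0.074  0.499] elev 29.9 yaw -4.9
   y-ext [-28.9 -28.6 111.5 120.7] z-ext [-152.  -132.5   51.3   51.6]
side ledge 0.42 6 6 [620.8   9.9 109.8] [ 0.948 -0.316  0.028] elev 1.6 yaw -18.4
   y-ext [-12.9 -12.8  42.4  44.9] z-ext [-3.9 -3.8  5.1  5.3]
```

```bash
cat >> h.py <<'E'
YAW=np.radians(-3.8)
by=np.array([-np.sin(YAW),np.cos(YAW),0]);bx=np.array([np.cos(YAW)*np.cos(np.pi/6),np.sin(YAW)*np.cos(np.pi/6),.5]);bz=np.cross(bx,by)
def go(p,Rt):
    s=bot.state();R0=q2R(s["ee_rot"])
    t=R0.T@(np.asarray(p)-s["tcp_pos"])/1000;rv=np.degrees(R.from_matrix(R0.T@Rt).as_rotvec())
    print("t",round(s["time_s"],2),"travel",t.round(4),"dr",rv.round(1),"calls",np.linalg.norm(t)/.208,np.linalg.norm(rv)/35.8)
def rot(cols): return np.array(cols).T
E
python3 - <<'E'
from h import *
f=bot.grab_frame("wrist"); s=bot.state();R0=q2R(s["ee_rot"])
print("cam in tool",R0.T@(f["eye"]-s["tcp_pos"]), (R0.T@q2R(f["attitude"])).round(2),f["K"][0,0])
yh=by;xh=-np.array([np.cos(YAW),np.sin(YAW),0])
go([600,60,420],rot([xh,yh,[0,0,-1]]))
go([450,60,420],rot([xh,yh,[0,0,-1]]))
E
```

```text
cam in tool [  67.07374404    0.6098613  -144.04558956] [[ 0.   -0.96 -0.27]
 [ 1.    0.   -0.  ]
 [ 0.   -0.27  0.96]] 304.4291273218167
t 1.55 travel [-0.5708 -0.4055 -0.1887] dr [-0.  -0.  -9.3] calls 3.4860856021145987 0.2601077353556433
t 1.55 travel [-0.4247 -0.4395 -0.1887] dr [-0.  -0.  -9.3] calls 3.07506900046915 0.2601077353556433
```

Emit:
carry_out:
  travel:
    - [-0.02,-0.015,-0.03]
    - [-0.045,-0.035,-0.06]
    - [-0.07,-0.055,-0.08]
    - [-0.1,-0.08,-0.09]
    - [-0.13,-0.105,-0.1]
  dr:
    - [0,0,0]
    - [0,0,0]
    - [0,0,0]
    - [0,0,0]
    - [0,0,0]
  hand: [0,0,0,0,0]

```text
time_s: 1.97
tcp_pos: [239.7, 451.9, 332.8]
ee_rot: [0.0, 0.114, 0.994, 0.001]
ft_force: [0.6, 0.5, -0.7]
gripper_width: 0.293
finger_force: 0.0
```

Emit:
carry_out:
  travel:
    - [-0.03,-0.024,-0.01]
    - [-0.06,-0.048,-0.02]
    - [-0.09,-0.072,-0.03]
    - [-0.12,-0.095,-0.04]
    - [-0.15,-0.117,-0.05]
  dr:
    - [0,0,0]
    - [0,0,0]
    - [0,0,0]
    - [0,0,0]
    - [0,0,0]
  hand: [0,0,0,0,0]

```text
time_s: 2.38
tcp_pos: [359.1, 302.9, 382.1]
ee_rot: [0.0, 0.114, 0.993, 0.0]
ft_force: [0.4, 0.8, -0.1]
gripper_width: 0.001
finger_force: 0.0
```

Emit:
carry_out:
  travel:
    - [-0.03,-0.024,-0.01]
    - [-0.06,-0.048,-0.02]
    - [-0.09,-0.072,-0.03]
    - [-0.12,-0.095,-0.04]
    - [-0.15,-0.117,-0.05]
  dr:
    - [0,0,0]
    - [0,0,0]
    - [0,0,0]
    - [0,0,0]
    - [0,0,0]
  hand: [0,0,0,0,0]

```text
time_s: 2.8
tcp_pos: [478.8, 154.8, 432.2]
ee_rot: [0.0, 0.114, 0.993, 0.0]
ft_force: [0.8, 0.9, -0.1]
gripper_width: 0.001
finger_force: 0.0
```

Emit:
carry_out:
  travel:
    - [-0.03,-0.024,0]
    - [-0.06,-0.048,0]
    - [-0.09,-0.07,0]
    - [-0.1,-0.076,0]
    - [-0.1,-0.076,0]
  dr:
    - [0,0,-3]
    - [0,0,-6]
    - [0,0,-9.3]
    - [0,0,-9.3]
    - [0,0,-9.3]
  hand: [0,0,0,0,0]

```text
time_s: 3.22
tcp_pos: [559.7, 57.7, 430.2]
ee_rot: [-0.001, 0.035, 0.999, -0.0]
ft_force: [-1.3, -0.4, -0.6]
gripper_width: 0.004
finger_force: 0.0
```

Run:
```python
from h import *
import pickle
s=bot.state();print(s["time_s"],s["tcp_pos"],s["ee_rot"])
f=bot.grab_frame("wrist");pickle.dump(f,open("w1.pkl","wb"));save("w1",f)
W=cloud(f)
for t in("tray","board","ledge","jar","beaker","tip_box"):
    s=bot.silhouettes(f,t)[:2]
    for x in s:
        m=cv2.erode(x["pixels"].astype(np.uint8),np.ones((3,3)))>0
        P=W[m];P=P[~np.isnan(P[:,0])]
        if len(P)<20: continue
        c,n,b=plane(P);Q=P[b];print(t,round(x["p"],2),np.round(x["position"]),b.sum(),c.round(1),n.round(3),"yaw",np.degrees(np.arctan2(n[1],n[0])).round(1),"s",np.percentile(Q@by,[0,1,99,100]).round(1))
```

```text
3.2167 [559.70556653  57.68393229 430.15354416] [-5.70722724e-04  3.54541620e-02  9.99371092e-01 -3.13209596e-04]
tray 0.86 [170. 265.] 4554 [551.5  41.  188.3] [ 0.935 -0.059  0.349] yaw -3.6 s [-20.  -16.9 175.2 177.3]
tray 0.81 [ 76. 170.] 5471 [ 402.4 -127.3    5.3] [-0.001  0.     1.   ] yaw 168.9 s [-180.  -171.1  -27.8  -15.1]
board 0.82 [130. 295.] 6408 [501.8  77.7 229.4] [ 0.858 -0.054  0.511] yaw -3.6 s [ 32.5  34.5 187.2 189.2]
ledge 0.94 [202. 294.] 2196 [619.1  71.1 106.5] [-0.499  0.032  0.866] yaw 176.3 s [ 32.9  35.4 188.4 190.6]
jar 0.76 [236. 224.] 580 [691.  -61.5  71.5] [-0.007  0.01   1.   ] yaw 124.3 s [-40.6 -39.2   8.2   9.5]
jar 0.57 [201. 290.] 2112 [619.1  70.  106.5] [-0.501  0.032  0.865] yaw 176.3 s [ 32.9  35.9 185.9 187.9]
beaker 0.89 [236. 353.] 428 [723.4 197.3  46.7] [-0.747 -0.658  0.092] yaw -138.6 s [229.9 231.1 255.5 257.5]
tip_box 0.67 [256. 244.] 486 [725.7 -13.   36.8] [-0.967 -0.25   0.045] yaw -165.5 s [ -7.7  -6.8 100.7 102.4]
```

View pics/w1.png

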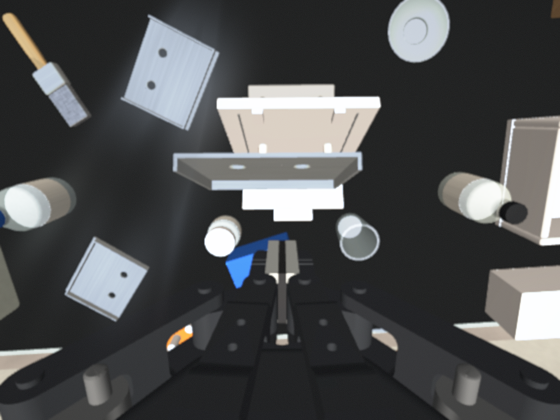

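Wrist view: the tray spans columns 174–360 at row about 165. The pegs show behind its upper edge at (263,148) and (327,148), and the board's ribs at (258,107) and (340,107). The jar is at (224,236), the beaker at (357,238) and the tab at (293,214). The tray sits about 32.5 mm too far to −y, so I'll stage for a push on its right edge.

```bash
cat >> h.py <<'E'
O=np.array([585.,72.6,85.])
def B(x,y,z): return O+x*bx+y*by+z*bz
T0=rot([-bx,by,-bz]); TP=T0@R.from_euler('x',-40,degrees=True).as_matrix()
def inB(p): return np.array([(p-O)@bx,(p-O)@by,(p-O)@bz])
E
python3 - <<'E'
from h import *
print(B(15,-205,200),B(15,-165,65))
go(B(15,-205,200),TP)
E
```

```text
[ 484.59552488 -126.18283418  265.70508076] [554.59808001 -90.74426373 148.79165125]
t 3.57 travel [ 0.0607 -0.1917  0.166 ] dr [-39.  -28.8 -10.4] calls 1.2537479344137135 1.3847773596657733
```

Emit:
carry_out:
  travel:
    - [0,-0.04,0]
    - [0.01,-0.08,0]
    - [0.02,-0.12,0]
    - [0.03,-0.16,0.01]
    - [0.03,-0.19,0.02]
  dr:
    - [0,0,0]
    - [-4,-3,-1]
    - [-8,-6,-2]
    - [-13,-9.6,-3.5]
    - [-18,-13.3,-4.8]
  hand: [0,0,0,0,0]

```text
time_s: 3.98
tcp_pos: [515.0, -127.8, 414.1]
ee_rot: [0.125, -0.011, 0.98, 0.152]
ft_force: [1.8, 0.8, 0.1]
gripper_width: -0.002
finger_force: 0.0
```

Run:
```python
from h import *
go(B(15,-205,200),TP); print(inB(bot.state()["tcp_pos"]))
```

```text
t 3.98 travel [ 0.0664 -0.0404  0.13  ] dr [-21.  -15.   -5.2] calls 0.7281511949608 0.7360889857708183
[ 115.53083132 -204.61078974  313.279095  ]
```

Emit:
carry_out:
  travel:
    - [0.014,-0.008,0.026]
    - [0.027,-0.016,0.052]
    - [0.04,-0.024,0.078]
    - [0.053,-0.032,0.104]
    - [0.066,-0.04,0.13]
  dr:
    - [-4.2,-3,-1]
    - [-8.4,-6,-2.1]
    - [-12.6,-9,-3.1]
    - [-16.8,-12,-4.2]
    - [-21,-15,-5.2]
  hand: [0,0,0,0,0]

```text
time_s: 4.4
tcp_pos: [483.7, -125.0, 263.8]
ee_rot: [0.253, -0.056, 0.911, 0.322]
ft_force: [0.1, -0.8, -0.6]
gripper_width: 0.003
finger_force: 0.0
```

Run:
```python
from h import *
go(B(15,-165,62),TP); print(inB(bot.state()["tcp_pos"]))
```

```text
t 4.4 travel [-0.0023 -0.058   0.1299] dr [-0.1 -0.1 -0.3] calls 0.6840320665822799 0.008488111043703476
[  13.15853577 -203.90980502  198.84244947]
```

Emit:
carry_out:
  travel:
    - [0,-0.012,0.026]
    - [0,-0.024,0.052]
    - [-0.001,-0.036,0.078]
    - [-0.002,-0.047,0.104]
    - [-0.002,-0.058,0.13]
  dr:
    - [0,0,0]
    - [0,0,0]
    - [0,0,0]
    - [0,0,0]
    - [0,0,0]
  hand: [0,0,0,0,0]

```text
time_s: 4.82
tcp_pos: [556.2, -90.3, 144.6]
ee_rot: [0.25, -0.056, 0.912, 0.322]
ft_force: [-0.2, -0.3, -0.7]
gripper_width: 0.002
finger_force: 0.0
```

Run:
```python
from h import *
p=bot.state();print(inB(p["tcp_pos"]),p["ft_force"])
go(B(15,-145,62),TP);go(B(15,-112,62),TP)
f=bot.grab_frame("wrist");save("w2",f)
```

```text
[  14.29243748 -164.48006898   60.53582679] [-0.1679731  -0.33223892 -0.70473573]
t 4.82 travel [-0.0007  0.0159  0.0114] dr [-0.1 -0.4 -0.4] calls 0.09397993686538864 0.016691014020085666
t 4.82 travel [-0.0006  0.0412  0.0325] dr [-0.1 -0.4 -0.4] calls 0.25242912363203984 0.016691014020085666
```

View pics/w2.png

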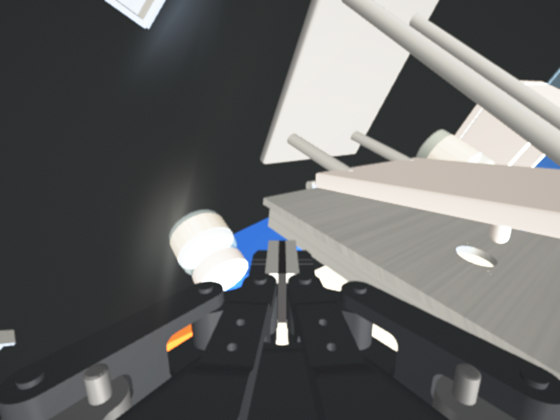

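The tip stands just left of the tray's right edge (edge corner at 265,205), a hole shows at (477,256), and the path is clear. Starting a gentle push.

Emit:
carry_out:
  travel:
    - [0,0.008,0.006]
    - [0,0.014,0.01]
    - [0,0.0175,0.0132]
    - [0,0.021,0.016]
    - [0,0.0245,0.019]
  dr:
    - [0,0,0]
    - [0,0,0]
    - [0,0,0]
    - [0,0,0]
    - [0,0,0]
  hand: [0,0,0,0,0]

```text
time_s: 5.28
tcp_pos: [557.5, -60.6, 147.6]
ee_rot: [0.251, -0.055, 0.912, 0.321]
ft_force: [-2.3, -5.4, 2.8]
gripper_width: 0.002
finger_force: 2.5
```

```bash
cat >> h.py <<'E'
def tray(cams=("scene","side","wrist")):
    for cam in cams:
        f=bot.grab_frame(cam);W=cloud(f)
        for x in bot.silhouettes(f,"tray"):
            P=W[cv2.erode(x["pixels"].astype(np.uint8),np.ones((3,3)))>0];P=P[~np.isnan(P[:,0])]
            if len(P)<100 or np.median(P[:,2])<60: continue
            c,n,b=plane(P);Q=(P[b]-O)
            print(cam,round(x["p"],2),"elev",np.degrees(np.arcsin(n[2])).round(1),"yaw",np.degrees(np.arctan2(n[1],n[0])).round(1),"y",np.percentile(Q@by,[0.2,99.8]).round(1),"z",np.percentile(Q@bz,[0.2,99.8]).round(1))
    s=bot.state();print("tcp",inB(s["tcp_pos"]).round(1),"F",s["ft_force"].round(1),s["time_s"])
E
python3 -c "
from h import *
tray()"
```

```text
bash:   765 Killed                     python3 -c "
from h import *
tray()"
```

Run:
```python
from h import *
tray(("scene","side"))
```

```text
scene 0.83 elev 19.5 yaw -3.6 y [-127.    70.5] z [ 11.4 170.4]
side 0.71 elev 19.7 yaw -3.7 y [-102.8   55.5] z [ 25.  171.1]
tcp [  14.  -134.6   62.4] F [-0.1  0.7 -0.2] 5.7833
```

Emit:
carry_out:
  travel:
    - [0,0.002,0.0017]
    - [0,0.004,0.0034]
    - [0,0.006,0.005]
    - [0,0.008,0.0067]
    - [0,0.01,0.0084]
  dr:
    - [0,0,0]
    - [0,0,0]
    - [0,0,0]
    - [0,0,0]
    - [0,0,0]
  hand: [0,0,0,0,0]

```text
time_s: 6.2
tcp_pos: [558.0, -47.1, 146.1]
ee_rot: [0.25, -0.055, 0.912, 0.322]
ft_force: [-0.9, -2.8, -0.5]
gripper_width: 0.003
finger_force: 1.6
```

Emit:
carry_out:
  travel:
    - [0,0.0015,0.0013]
    - [0,0.003,0.0025]
    - [0,0.0045,0.0038]
    - [0,0.006,0.005]
    - [0,0.0075,0.0063]
  dr:
    - [0,0,0]
    - [0,0,0]
    - [0,0,0]
    - [0,0,0]
    - [0,0,0]
  hand: [0,0,0,0,0]

```text
time_s: 6.62
tcp_pos: [558.5, -37.2, 146.1]
ee_rot: [0.25, -0.055, 0.912, 0.322]
ft_force: [-2.9, -2.4, 1.4]
gripper_width: -0.008
finger_force: 1.5
```

Run:
```python
from h import *
tray(("scene","side"))
```

```text
scene 0.97 elev 20.7 yaw -3.2 y [-103.9   81.6] z [ 10.8 170.7]
tcp [  14.1 -111.    62.6] F [0.7 0.4 0.2] 6.8167
```

Emit:
carry_out:
  travel:
    - [0,0.0006,0.0005]
    - [0,0.0012,0.001]
    - [0,0.0018,0.0015]
    - [0,0.0023,0.0019]
    - [0,0.0023,0.0019]
  dr:
    - [0,0,0]
    - [0,0,0]
    - [0,0,0]
    - [0,0,0]
    - [0,0,0]
  hand: [0,0,0,0,0]

```text
time_s: 7.23
tcp_pos: [558.9, -34.7, 146.2]
ee_rot: [0.25, -0.055, 0.912, 0.322]
ft_force: [-1.5, -4.1, 0.3]
gripper_width: -0.0
finger_force: 1.5
```

Run:
```python
from h import *
tray(("scene","side"))
```

```text
scene 0.86 elev 29.9 yaw -3.7 y [-102.4   94.4] z [ 12.4 172. ]
tcp [  14.2 -108.8   62.4] F [-0.8 -2.8 -0. ] 7.4333
```

The tray has dropped flat (30° elevation). It is about 3–4 mm off centre, so I'll nudge it 3 mm more and then retreat.

Emit:
carry_out:
  travel:
    - [0,0.0008,0.0007]
    - [0,0.0016,0.0013]
    - [0,0.0023,0.002]
    - [0,0.0023,0.002]
    - [0,0.0023,0.002]
  dr:
    - [0,0,0]
    - [0,0,0]
    - [0,0,0]
    - [0,0,0]
    - [0,0,0]
  hand: [0,0,0,0,0]

```text
time_s: 7.85
tcp_pos: [559.1, -31.3, 146.2]
ee_rot: [0.25, -0.055, 0.911, 0.322]
ft_force: [-0.6, -2.2, -0.3]
gripper_width: -0.003
finger_force: 1.1
```

Emit:
carry_out:
  travel:
    - [0,-0.02,-0.018]
    - [0,-0.045,-0.04]
    - [0,-0.055,-0.075]
    - [0,-0.055,-0.115]
    - [0,-0.055,-0.155]
  dr:
    - [0,0,0]
    - [0,0,0]
    - [0,0,0]
    - [0,0,0]
    - [0,0,0]
  hand: [0,0,0,0,0]

```text
time_s: 8.27
tcp_pos: [507.5, -170.1, 219.5]
ee_rot: [0.249, -0.055, 0.911, 0.323]
ft_force: [0.8, -1.1, -1.5]
gripper_width: -0.0
finger_force: 0.0
```

```bash
cat >> h.py <<'E'
hh=np.array([np.cos(YAW),np.sin(YAW),0]); TD=rot([-hh,by,[0,0,-1]])
E
python3 - <<'E'
from h import *
tray(("scene","side"))
f=bot.grab_frame("scene");a=f["pixels"][150:290,220:370,::-1];cv2.imwrite("pics/s3.png",cv2.resize(a,None,fx=4,fy=4,interpolation=2))
go(B(0,0,0)+95*hh+[0,0,345],TD)
print(B(58,0,0))
E
```

```text
scene 0.63 elev 29.9 yaw -3.8 y [-98.2  99.3] z [ 12.1 172.6]
tcp [  15.3 -248.1  146.3] F [-0.3  0.2 -0.1] 8.4667
t 8.52 travel [-0.2382  0.2594  0.0761] dr [39.  28.3 10. ] calls 1.7321836299573021 1.375339633363058
[635.11904233  69.27109688 114.        ]
```

View pics/s3.png

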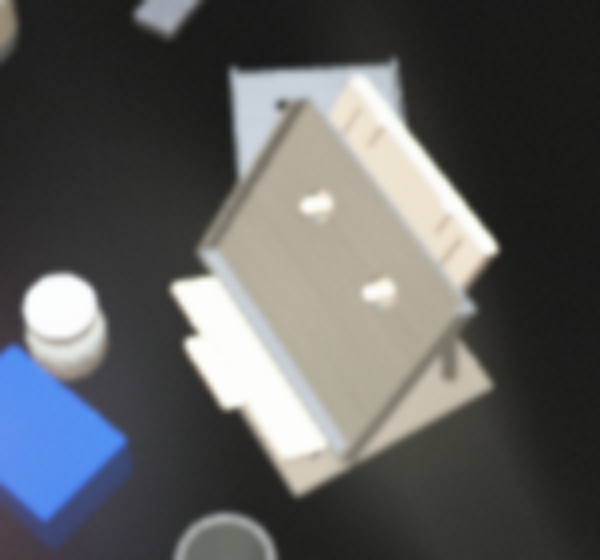

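Both pegs are clearly through the holes (crop 316,204 and 380,292) and the tray is flat and centred (−98..+99 mm). Next is the tab. I'll tilt the tool 20° so the camera stays clear of the tray.

```bash
cat >> h.py <<'E'
t=np.radians(20);up=np.array([0,0,1.]);zt=-np.cos(t)*up-np.sin(t)*hh;xt=-np.cos(t)*hh+np.sin(t)*up
TT=rot([xt,by,zt])
def H(h,z): return np.append((O+h*hh)[:2],z)
E
python3 - <<'E'
from h import *
s=bot.state();R0=q2R(s["ee_rot"])
print(np.linalg.det(TT))
p1=s["tcp_pos"]+[40,0,190]
print("up",(R0.T@(p1-s["tcp_pos"])/1000).round(3))
go(H(44,400),TT)
E
```

```text
1.0
up [-0.128  0.096 -0.11 ]
t 8.52 travel [-0.1791  0.2585  0.0768] dr [37.4 47.4 17. ] calls 1.5563022770072903 1.7528630650038377
```

Emit:
carry_out:
  travel:
    - [-0.025,0.019,-0.022]
    - [-0.05,0.038,-0.044]
    - [-0.076,0.057,-0.066]
    - [-0.102,0.076,-0.088]
    - [-0.128,0.096,-0.11]
  dr:
    - [0,0,0]
    - [3.7,4.7,1.7]
    - [7.5,9.5,3.4]
    - [11.2,14.2,5.1]
    - [15,19,6.8]
  hand: [0,0,0,0,0]

```text
time_s: 8.93
tcp_pos: [548.3, -168.5, 410.7]
ee_rot: [0.081, -0.021, 0.976, 0.2]
ft_force: [2.6, -1.7, 0.3]
gripper_width: -0.001
finger_force: 0.0
```

Run:
```python
from h import *
go(H(44,400),TT)
```

```text
t 8.93 travel [-0.0796  0.2089  0.1155] dr [22.2 28.3 10.2] calls 1.2098358645846041 1.0431650306322373
```

Emit:
carry_out:
  travel:
    - [-0.013,0.033,0.019]
    - [-0.026,0.066,0.038]
    - [-0.04,0.1,0.057]
    - [-0.053,0.134,0.076]
    - [-0.064,0.167,0.092]
  dr:
    - [3.9,5,1.8]
    - [7.8,10,3.6]
    - [11.8,15,5.4]
    - [15.7,20,7.2]
    - [19.6,25,9]
  hand: [0,0,0,0,0]

```text
time_s: 9.35
tcp_pos: [612.2, 19.3, 401.1]
ee_rot: [-0.137, 0.023, 0.99, 0.036]
ft_force: [2.4, -0.2, 1.1]
gripper_width: -0.001
finger_force: 0.0
```

Run:
```python
from h import *
go(H(44,290),TT);go(H(44,160),TT)
```

```text
t 9.35 travel [-0.0446  0.044   0.1059] dr [3.3 4.1 1.7] calls 0.5917643253844447 0.15373666803259792
t 9.35 travel [-0.0802  0.0357  0.2307] dr [3.3 4.1 1.7] calls 1.1867168788744675 0.15373666803259792
```

Emit:
carry_out:
  travel:
    - [-0.011,0.014,0.02]
    - [-0.022,0.028,0.042]
    - [-0.034,0.042,0.065]
    - [-0.04,0.044,0.085]
    - [-0.0446,0.044,0.106]
  dr:
    - [0,0,0]
    - [1.6,2,0.8]
    - [3.3,4.1,1.7]
    - [3.3,4.1,1.7]
    - [3.3,4.1,1.7]
  hand: [0,0,0,0,0]

```text
time_s: 9.77
tcp_pos: [629.2, 68.5, 285.2]
ee_rot: [-0.176, 0.032, 0.984, 0.007]
ft_force: [0.7, -0.4, 0.5]
gripper_width: 0.0
finger_force: 0.0
```

Run:
```python
from h import *
f=bot.grab_frame("wrist");save("w4",f);print(bot.state()["tcp_pos"])
go(H(44,135),TT)
print(proj(f,np.array([B(58,0,0),B(69,30,0),B(69,-30,0)])))
```

```text
[627.53654877  67.80878577 281.83333163]
t 9.82 travel [-0.0526  0.0016  0.1371] dr [ 0.1 -0.5  0.1] calls 0.706017618724211 0.01442836336185235
(array([281.95894556, 310.43887259, 253.4750542 ]), array([247.68702711, 257.15215616, 257.08035888]))
```

View pics/w4.png

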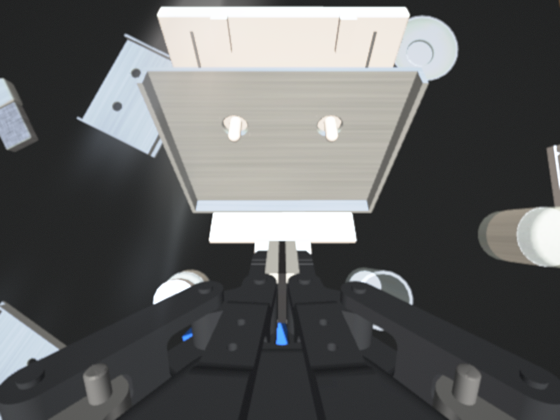

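The fingers are above the tab (projected at about 282,248, matching the picture), and both pegs show in the holes at (235,128) and (330,128). Descending.

Emit:
carry_out:
  travel:
    - [-0.0105,0,0.0274]
    - [-0.021,0.001,0.0548]
    - [-0.0316,0.0016,0.082]
    - [-0.042,0.0016,0.11]
    - [-0.0526,0.0016,0.137]
  dr:
    - [0,0,0]
    - [0,0,0]
    - [0,0,0]
    - [0,0,0]
    - [0,0,0]
  hand: [0,0,0,0,0]

```text
time_s: 10.23
tcp_pos: [631.4, 67.5, 142.8]
ee_rot: [-0.173, 0.034, 0.984, 0.008]
ft_force: [0.6, 0.2, -0.1]
gripper_width: -0.003
finger_force: 0.0
```

Run:
```python
from h import *
s=bot.state();print(s["tcp_pos"],s["ft_force"],(s["tcp_pos"]-O)@hh,(s["tcp_pos"]-O)@by)
go(H(45,115),TT);go(H(48,95),TT);go(H(52,70),TT);go(H(54,52),TT)
```

```text
[631.39676038  67.54889356 142.83911666] [ 0.64960496  0.18961855 -0.06778698] 46.62951215969377 -1.9651071451289137
t 10.23 travel [-0.008   0.0019  0.0267] dr [ 0.2  0.1 -0.1] calls 0.1344034537413216 0.0072179460079420405
t 10.23 travel [-0.0176  0.0018  0.0445] dr [ 0.2  0.1 -0.1] calls 0.23028399334241587 0.0072179460079420405
t 10.23 travel [-0.0299  0.0017  0.0667] dr [ 0.2  0.1 -0.1] calls 0.3512656974132764 0.0072179460079420405
t 10.23 travel [-0.0379  0.0017  0.0829] dr [ 0.2  0.1 -0.1] calls 0.4382635679458624 0.0072179460079420405
```

Emit:
carry_out:
  travel:
    - [-0.0015,0,0.0042]
    - [-0.003,0,0.0085]
    - [-0.0045,0,0.013]
    - [-0.006,0,0.017]
    - [-0.006,0,0.017]
  dr:
    - [0,0,0]
    - [0,0,0]
    - [0,0,0]
    - [0,0,0]
    - [0,0,0]
  hand: [0,0,0,0,0]

```text
time_s: 10.65
tcp_pos: [632.5, 66.6, 126.9]
ee_rot: [-0.172, 0.034, 0.984, 0.008]
ft_force: [-0.6, 0.2, -0.6]
gripper_width: -0.001
finger_force: 0.0
```

Run:
```python
from h import *
s=bot.state();print(s["tcp_pos"],s["ft_force"],(s["tcp_pos"]-O)@hh,(s["tcp_pos"]-O)@by)
go(H(48,85),TT);go(H(54,52),TT)
```

```text
[632.50966067  66.58532698 126.92324274] [-0.64077663  0.16966348 -0.56934159] 47.80382501520069 -2.8527990521326667
t 10.65 travel [-0.0144  0.0027  0.0394] dr [ 0.2  0.2 -0.1] calls 0.20202236737487347 0.00935980261336406
t 10.65 travel [-0.0312  0.0026  0.0684] dr [ 0.2  0.2 -0.1] calls 0.36169772443015435 0.00935980261336406
```

Emit:
carry_out:
  travel:
    - [0.004,0.002,0.001]
    - [0.0025,0.002,0.005]
    - [0.001,0.002,0.009]
    - [-0.0005,0.002,0.013]
    - [-0.002,0.002,0.017]
  dr:
    - [0,0,0]
    - [0,0,0]
    - [0,0,0]
    - [0,0,0]
    - [0,0,0]
  hand: [0,0,0,0,0]

```text
time_s: 11.07
tcp_pos: [629.1, 68.8, 110.5]
ee_rot: [-0.171, 0.034, 0.985, 0.008]
ft_force: [1.1, 0.3, 8.2]
gripper_width: -0.001
finger_force: 3.4
```

Emit:
carry_out:
  travel:
    - [-0.002,0,0.004]
    - [-0.004,0,0.008]
    - [-0.006,0,0.012]
    - [-0.008,0,0.016]
    - [-0.01,0,0.02]
  dr:
    - [0,0,0]
    - [0,0,0]
    - [0,0,0]
    - [0,0,0]
    - [0,0,0]
  hand: [0,0,0,0,0]

```text
time_s: 11.48
tcp_pos: [633.4, 68.5, 88.6]
ee_rot: [-0.17, 0.034, 0.985, 0.008]
ft_force: [4.8, -1.3, 6.8]
gripper_width: 0.001
finger_force: 3.7
```

Run:
```python
from h import *
s=bot.state();print(s["tcp_pos"],s["ft_force"],(s["tcp_pos"]-O)@hh,(s["tcp_pos"]-O)@by)
tray(("scene",))
go(H(54,60),TT);go(H(54,48),TT)
```

```text
[633.35907154  68.52188114  88.62726414] [ 4.76499837 -1.27306268  6.79947539] 48.5230254271336 -0.8642086928570258
tcp [ 42.9  -0.9 -21.5] F [ 2.4 -0.1  3.1] 11.5833
t 11.58 travel [-0.0151  0.0008  0.0241] dr [ 0.3  0.3 -0.1] calls 0.13683500431821455 0.012697955520278088
t 11.58 travel [-0.0191  0.0008  0.0354] dr [ 0.3  0.3 -0.1] calls 0.1935607976933537 0.012697955520278088
```

Contact is good and the ledge is folding at about 7 N. Carrying on down.

Emit:
carry_out:
  travel:
    - [-0.003,0,0.005]
    - [-0.006,0,0.01]
    - [-0.009,0,0.015]
    - [-0.012,0,0.02]
    - [-0.015,0,0.024]
  dr:
    - [0,0,0]
    - [0,0,0]
    - [0,0,0]
    - [0,0,0]
    - [0,0,0]
  hand: [0,0,0,0,0]

```text
time_s: 12.0
tcp_pos: [636.1, 68.3, 60.4]
ee_rot: [-0.173, 0.034, 0.984, 0.008]
ft_force: [-0.5, 0.7, 8.5]
gripper_width: -0.002
finger_force: 3.6
```

Emit:
carry_out:
  travel:
    - [-0.001,0,0.003]
    - [-0.002,0,0.006]
    - [-0.003,0,0.009]
    - [-0.003,0,0.009]
    - [-0.003,0,0.009]
  dr:
    - [0,0,0]
    - [0,0,0]
    - [0,0,0]
    - [0,0,0]
    - [0,0,0]
  hand: [0,0,0,0,0]

```text
time_s: 12.42
tcp_pos: [636.5, 68.3, 50.5]
ee_rot: [-0.173, 0.034, 0.984, 0.008]
ft_force: [-0.1, -0.7, 3.4]
gripper_width: -0.0
finger_force: 1.7
```

Run:
```python
from h import *
s=bot.state();print(s["tcp_pos"],s["ft_force"],(s["tcp_pos"]-O)@hh,(s["tcp_pos"]-O)@by)
for c in("scene","wrist"):
    f=bot.grab_frame(c);W=cloud(f)
    for x in bot.silhouettes(f,"ledge")[:1]:
        P=W[x["pixels"]];P=P[~np.isnan(P[:,0])]
        if len(P)>30:
            k,n,b=plane(P);print(c,x["p"],b.sum(),k.round(1),"slope",np.degrees(np.arctan2(-(n@hh),n[2])).round(1))
```

```text
bash:  1227 Killed                     python3 - <<'E'
from h import *
s=bot.state();print(s["tcp_pos"],s["ft_force"],(s["tcp_pos"]-O)@hh,(s["tcp_pos"]-O)@by)
for c in("scene","wrist"):
    f=bot.grab_frame(c);W=cloud(f)
    for x in bot.silhouettes(f,"ledge")[:1]:
        P=W[x["pixels"]];P=P[~np.isnan(P[:,0])]
        if len(P)>30:
            k,n,b=plane(P);print(c,x["p"],b.sum(),k.round(1),"slope",np.degrees(np.arctan2(-(n@hh),n[2])).round(1))
E
```

Emit:
carry_out:
  travel:
    - [-0.0005,0,0.0015]
    - [-0.001,0,0.003]
    - [-0.0015,0,0.0045]
    - [-0.002,0,0.006]
    - [-0.002,0,0.006]
  dr:
    - [0,0,0]
    - [0,0,0]
    - [0,0,0]
    - [0,0,0]
    - [0,0,0]
  hand: [0,0,0,0,0]

```text
time_s: 13.03
tcp_pos: [638.8, 68.3, 47.9]
ee_rot: [-0.17, 0.034, 0.985, 0.008]
ft_force: [1.9, -1.4, 23.0]
gripper_width: 0.005
finger_force: 9.6
```

```bash
sed -i 's/np.linalg.svd(Q-c)\[2\]/np.linalg.svd(Q-c,full_matrices=False)[2]/' h.py
cat >> h.py <<'E'
def ledge(cams):
  for c in cams:
    f=bot.grab_frame(c);W=cloud(f)
    for x in bot.silhouettes(f,"ledge")[:1]:
        P=W[x["pixels"]];P=P[~np.isnan(P[:,0])]
        if len(P)>30:
            k,n,b=plane(P);print(c,x["p"],b.sum(),k.round(1),"slope",np.degrees(np.arctan2(-(n@hh),n[2])).round(1))
E
python3 - <<'E'
from h import *
s=bot.state();print(s["tcp_pos"],s["ft_force"],(s["tcp_pos"]-O)@hh,(s["tcp_pos"]-O)@by)
ledge(("scene","wrist"))
E
```

```text
[638.76751419  68.34902411  47.87209569] [ 1.89517684 -1.40959801 23.03196355] 53.93103335935387 -0.6782471016856512
scene 0.56 543 [611.8  78.8  66.7] slope -38.6
wrist 0.97 27083 [614.2  70.9  67. ] slope -39.0
```

The ledge is at its stop (−39°, force up to 23 N). Retracting along the tool axis.

Emit:
carry_out:
  travel:
    - [0,0,-0.02]
    - [0,0,-0.06]
    - [0,0,-0.1]
    - [0,0,-0.14]
    - [0,0,-0.17]
  dr:
    - [0,0,0]
    - [0,0,0]
    - [0,0,0]
    - [0,0,0]
    - [0,0,0]
  hand: [0,0,0,0,0]

```text
time_s: 13.65
tcp_pos: [694.7, 63.6, 206.5]
ee_rot: [-0.172, 0.034, 0.985, 0.008]
ft_force: [2.0, -0.3, 1.4]
gripper_width: -0.0
finger_force: 0.0
```

Emit:
carry_out:
  travel:
    - [0,0,-0.02]
    - [0,0,-0.04]
    - [0,0,-0.04]
    - [0,0,-0.04]
    - [0,0,-0.04]
  dr:
    - [0,0,0]
    - [0,0,0]
    - [0,0,0]
    - [0,0,0]
    - [0,0,0]
  hand: [0,0,0,0,0]

```text
time_s: 14.07
tcp_pos: [707.3, 62.7, 239.3]
ee_rot: [-0.174, 0.034, 0.984, 0.007]
ft_force: [-0.9, 0.0, 0.5]
gripper_width: -0.005
finger_force: 0.0
```

Run:
```python
from h import *
tray(("scene",)); ledge(("scene",))
f=bot.grab_frame("wrist");g=bot.grab_frame("side")
save("w6",f)
```

```text
scene 0.61 elev 31.5 yaw -3.7 y [-98.5  96.7] z [  7.8 166.9]
tcp [183.   -1.8  72.8] F [0.3 0.5 0.9] 14.1667
scene 0.93 651 [614.6  73.9  64.6] slope -39.7
```

View pics/w6.png

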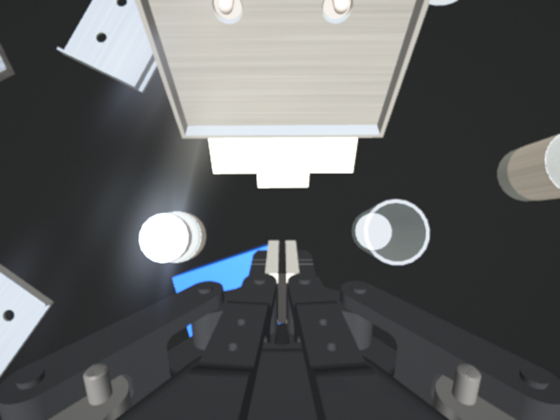

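The tray hangs on both pegs (228,8 and 337,8) and has dropped about 5 mm onto them. The ledge is down, and the jar (165,237) and beaker (395,232) are untouched. Handing in.

Run:
```python
from plant import bot
print(bot.finish_job())
```

```text
the job is handed in; nothing more can be done
None
```

The tray hangs flat on both pegs with the ledge folded fully down to its stop and the gripper clear; I saw nothing else on the bench moved, and I handed the job in at about 14 s of the 48 s limit (no verdict was returned).

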